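Open the short storage jar

TASK

Open the short, wide white storage jar so that it can be refilled: lift its wooden lid off by the knob and set it down, without dropping it, flat and knob up on the free part of the chopping board. Leave the jar itself standing where it is, and leave the tall, slim white jar alone with its lid on.

Things in the scene. Friction and masses are not known exactly. Their poses are not given: they have to be found in the camera images.
- short_jar: The short, wide round jar of white glazed ceramic, open at the top and empty: outside diameter 108 mm, height 78 mm, wall 6 mm, 0.7 kg. It stands loose and upright on the worktop. Origin: centre of its underside; z up. It and the tall jar (80 mm in diameter, 126 mm high) stand side by side to the left of the board, in either order.
- short_lid: The loose light-wood lid lying in the short jar's mouth (3 mm of play all round), 90 g. Origin: centre of the underside, 70 mm above the worktop at the start; z up through the knob. Upward from the origin: a stub 90 mm in diameter inside the jar (z 0 to 8 mm), a disc 112 mm in diameter (8 to 18 mm) on the rim, a straight round knob 28 mm in diameter (18 to 51 mm).
- tall_lid: The lid of the tall, slim jar, to be left alone: same light wood and same knob, 28 mm in diameter, but a smaller disc, 84 mm in diameter. Origin: centre of the underside of its stub, 118 mm above the worktop; the knob's top is 169 mm above the worktop.
- board: The wooden chopping board, flat on the worktop to the right of the jars, 240 (its x) x 360 (its y) x 22 mm; it does not slide. Origin: centre of its underside; +y points to the robot's left within 12 degrees. A lemon and a garlic bulb lie on its -y end, their centres 100 to 130 mm from the middle; the rest is free. The middle of the free part is 75 mm from the origin along +y.

How it is judged:
By the outcome, as a careful person would: the job done as asked, in the order asked, and still so for the second after the job is handed in, with the robot touching nothing.
It also fails if it takes over 38 s, if anything falls off the work surface, if the arm or the gripper's body presses on something with over 40 N, if the wrist force passes 120 N, or if a joint passes its speed limit or range.

ROBOT

A 6-joint arm with a two-finger parallel gripper is mounted at the origin on a cart in front of the work surface, level with it; the furniture and walls round the work are solid. World frame = base frame: x ahead of the robot, y to its left, z up, the work surface at z = 0. Lengths are in m, angles in rad, forces in N, time in s.
With the tool pointing down it reaches from about 0.375 to 0.9 m from the base axis. Payload 3.1 kg.
Tool frame: the origin (TCP) lies on the centre line of the jaws, within the pads' length; the fingertips stand 14 mm ahead of it and the grasp point (between the pads) lies 5 mm behind it; z points along the fingers, y is the line along which they close (so a half turn about z gives the same grasp; the last joint's range is limited). The gripper opens to 87 mm and grips with 3 to 60 N. Pads are 19 mm wide; open, the fingers measure 117 mm over their backs; the gripper's body (75 mm by 190 mm) begins 51 mm behind the grasp point.
Start: joints at [-1.347, 0.527, 1.433, -0, 1.181, -0.178], TCP at [0.244, -0.575, 0.237] pointing down, gripper open.
Joint ranges: [-3.08, 3.08], [-0.75, 2.2], [0.22, 2.44], [-1.43, 4.57], [0, 2.65], [-2.85, 2.85]. Speed limits (rad/s): [2.79, 2.79, 3.14, 3.14, 3.14, 3.14].

INTERFACE

Orientations are given as a unit quaternion [x, y, z, w].
In Python, from rig import robot gives the robot as it stands.
- The arm moves only by the tool move_arm, never from a script. Its argument "commands" is a list of rows, each an object with "hand": the finger opening in cm, from 0 to 8.7; "travel": the shift along the tool's x, y, z in cm, a list of three; "twist": the turn, a rotation vector about the tool's x, y, z in degrees, a list of three. In form: [{"hand": hand, "travel": [dx, dy, dz], "twist": [wx, wy, wz]}, ...]. A call has 1 to 5 rows; each row shifts and turns the commanded pose from where the row before left it, along the tool's axes as they then stand; what a row does not reach is not made up. A row lasts 1/12 s, in which the tool goes at most 41.7 mm and 7.16 degrees, less where a joint would pass 70% of its speed; a pose out of reach is approached as far as the arm can. A call is refused whole if a number of a shift passes 4.17 or a number of a turn 7.16, either way. A call with a gripper value outside its range is refused whole. The fingers move at their own pace and stop on an object; "force" is the grip in N (left out, the last holds). Time passes only in rows, so rows that do not move let the fingers close. It gives the time, the measured TCP pose, the force, the opening and the grip force at its end, in the units of the state.
- robot.get_obs(): the state, without advancing time (a new reading comes with each control period).
- robot.camera(name): name is "side" or "top"; returns a dict with "frame" (384x512x3 uint8, red, green, blue), "fov_y" (degrees; the focal length in pixels is half the picture's height over the tangent of half this angle, whatever the lens; pixels are square), "cx", "cy" (the principal point, pixels), "extrinsics" (4x4, takes a point from camera to world coordinates). Camera axes: x right, y down, z forward; pixel columns grow to the right and rows downward; lengths in m; the calibration is good to about 2 mm. A picture is of the moment at which its call begins. There is no depth.
- robot.hand_in(): hands the job in; it is judged then, once.
The state is a dict: "time": time; "q": joint angles; "joint_velocities": joint speeds; "joint_torque": joint torques, N m; "position": TCP position; "tool_rot": TCP orientation; "ft_force": force on the tool from outside, world axes, zero at the start; "moment": the same for the moment, N m; "grip_width": finger opening in m; "grip_force": force on a finger pad.
Only numpy, scipy, OpenCV 4.12 (cv2) and the standard library are available. Lean on these libraries where they do the work, as an engineer would, in place of code of your own. Each camera call takes 0.05 s, during which the arm holds its last target. There are 200 camera calls.

## Working session

There is one attempt and no reset: what is moved stays moved. The work goes in short steps, Python scripts to look and compute and a tool call to move; the robot and the scene stay as the last step left them, time stands still between calls to the robot, and variables do not carry over. Pictures are saved under pics/ and viewed, at most 10 in all, crops included, and the job is handed in when it is done.

Besides the shell and the picture viewer there is one more tool, called after "Emit:" by a JSON object that holds its "op" and its "data". move_arm: Moves the arm, as the interface text tells. Its arguments: {"type":"object","properties":{"commands":{"type":"array"},"force":{"type":"number"}},"required":["commands"]}

```bash
mkdir -p pics
cat > h.py <<'E'
import numpy as np, cv2, pickle
from rig import robot
def snap(n,tag):
    c=robot.camera(n); cv2.imwrite(f'pics/{tag}.png',c['frame'][...,::-1]); pickle.dump(c,open(f'pics/{tag}.pkl','wb')); return c
def load(tag): return pickle.load(open(f'pics/{tag}.pkl','rb'))
def ray(c,u,v):
    f=c['frame'].shape[0]/2/np.tan(np.radians(c['fov_y'])/2); E=np.array(c['extrinsics'])
    d=E[:3,:3]@np.array([(u-c['cx'])/f,(v-c['cy'])/f,1]); return E[:3,3],d/np.linalg.norm(d)
def plane(c,u,v,z):
    o,d=ray(c,u,v); return o+d*(z-o[2])/d[2]
def proj(c,p):
    f=c['frame'].shape[0]/2/np.tan(np.radians(c['fov_y'])/2); E=np.array(c['extrinsics'])
    q=E[:3,:3].T@(np.array(p)-E[:3,3]); return f*q[0]/q[2]+c['cx'],f*q[1]/q[2]+c['cy']
def tri(r1,r2):
    (o1,d1),(o2,d2)=r1,r2; s=np.linalg.lstsq(np.c_[d1,-d2],o2-o1,rcond=None)[0]
    a=o1+s[0]*d1;b=o2+s[1]*d2; return (a+b)/2,np.linalg.norm(a-b)
E
python3 - <<'E'
from h import *
a=[snap(n,n+'0') for n in('side','top')]
for c in a: print(c['fov_y'],c['cx'],c['cy'],np.round(c['extrinsics'],3))
o=robot.get_obs();print(o['tool_rot'],o['grip_width'],o['time'])
E
```

```text
43.091446906242155 257.0549002065324 199.38402165587803 [[-0.49  -0.465  0.737 -0.443]
 [-0.872  0.264 -0.413  0.507]
 [-0.003 -0.845 -0.535  0.739]
 [ 0.     0.     0.     1.   ]]
44.678444406744745 252.15673941463973 189.99412919058176 [[ 1.30e-02 -9.82e-01  1.90e-01  1.88e-01]
 [-1.00e+00 -1.40e-02 -1.00e-03  9.00e-03]
 [ 4.00e-03 -1.90e-01 -9.82e-01  1.35e+00]
 [ 0.00e+00  0.00e+00  0.00e+00  1.00e+00]]
[ 9.79883550e-01  1.99567762e-01 -3.09215411e-05 -9.67276529e-04] 0.08704287924426587 0.1
```

View pics/side0.png

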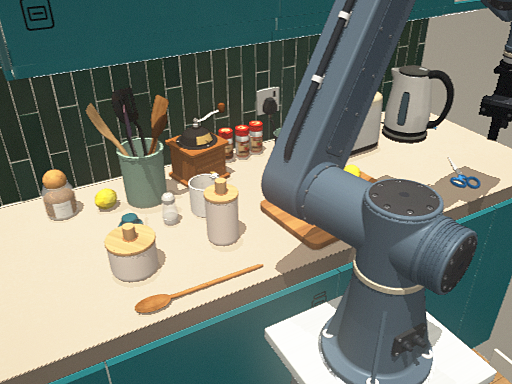

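View pics/top0.png

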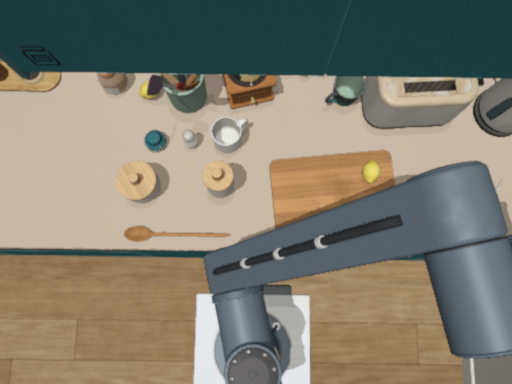

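The side view shows the short jar at about (131,253), its lid disc at (131,239) and the knob top at (129,228). The tall jar is at (222,215). In the top view the short lid is at (137,181) with its knob at (134,177), the tall one is at (218,178), and the board spans about x 271–397 with its top edge at y 152–160. The arm hides the board's lower edge.

Run:
```python
from h import *
s,t=load('side0'),load('top0')
def m(c,x0,y0,x1,y1):
    hsv=cv2.cvtColor(c['frame'],cv2.COLOR_RGB2HSV); k=cv2.inRange(hsv,(8,75,90),(28,255,255)); z=np.zeros_like(k); z[y0:y1,x0:x1]=k[y0:y1,x0:x1]
    cs=cv2.findContours(z,cv2.RETR_EXTERNAL,cv2.CHAIN_APPROX_NONE)[0]; return max(cs,key=cv2.contourArea)
out=[]
for c,(x0,y0,x1,y1) in((s,(90,210,170,290)),(t,(100,150,180,210)),(t,(195,150,245,205))):
    k=m(c,x0,y0,x1,y1); h=cv2.convexHull(k); print('ell',cv2.fitEllipse(k),cv2.boundingRect(k))
    im=cv2.resize(c['frame'][y0:y0+60,x0:x0+80],None,fx=6,fy=6,interpolation=cv2.INTER_CUBIC)
    cv2.drawContours(im,[((k-[x0,y0])*6+3).astype(int)],-1,(255,0,0),1); out.append(im)
cv2.imwrite('pics/crop.png',cv2.resize(np.vstack(out[:2])[...,::-1],(400,600)))
# board: mask
hsv=cv2.cvtColor(t['frame'],cv2.COLOR_RGB2HSV)
print(hsv[185,300],hsv[140,300],hsv[230,280])
k=m(t,262,140,405,240); im=t['frame'][140:240,262:405].copy(); cv2.drawContours(im,[k-[262,140]],-1,(255,0,0),1)
cv2.imwrite('pics/board.png',cv2.resize(im[...,::-1],None,fx=4,fy=4))
```

```text
ell ((129.57470703125, 239.44847106933594), (31.360782623291016, 51.09803771972656), 79.14546966552734) (104, 223, 52, 34)
ell ((135.9043731689453, 179.98834228515625), (37.9356575012207, 39.88292694091797), 65.12850189208984) (116, 161, 41, 39)
ell ((217.74586486816406, 175.44667053222656), (29.474422454833984, 30.312265396118164), 81.2273178100586) (203, 161, 31, 30)
[ 15 128 183] [ 17  42 200] [102  45 102]
```

View pics/crop.png

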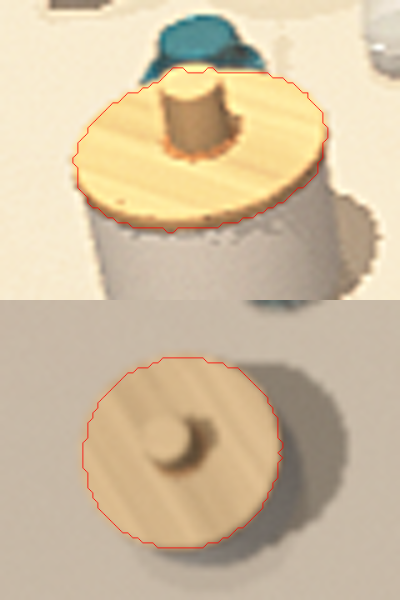

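View pics/board.png

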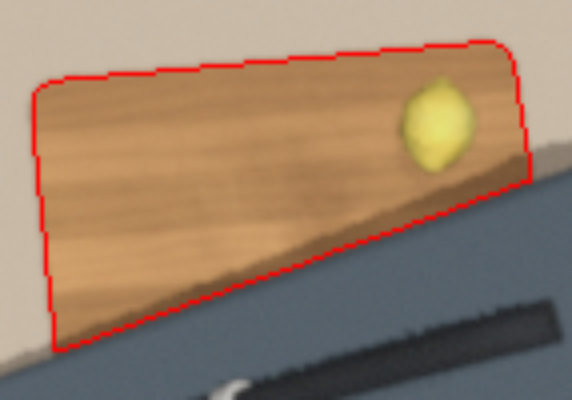

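The crops put the short lid's knob top at about (128.1,226.1) in the side view and (133.3,177.1) in the top view. The board's far edge and +y edge are clear in the top view, and the lemon is at about (371,171).

Run:
```python
from h import *
s,t=load('side0'),load('top0')
p,g=tri(ray(s,128.1,226.1),ray(t,133.3,177.1)); print('knob',p,g)
print('disc@.088',plane(t,135.9,180.0,.088),plane(s,129.6,239.4,.084))
print('tall',plane(t,217,175.5,.169))
T=lambda x,y:(262+x/4-.5,140+y/4-.5)
def line(a,b): return np.cross([*a,1],[*b,1])
q=np.cross(line(T(55,80.5),T(480,42.5)),line(T(34.5,100),T(54,335))); q=q/q[2]; print('corner px',q)
def P(x,y): return plane(t,*T(x,y),.022)[:2]
C=plane(t,q[0],q[1],.022)[:2]
e1=P(480,42.5)-P(55,80.5); e1/=np.linalg.norm(e1); e2=P(54,335)-P(34.5,100); e2/=np.linalg.norm(e2)
print('C',C,e1,e2,e1@e2)
y=-e1; x=np.array([y[1],-y[0]]); print('x',x); print('goal',C-.120*x-.105*y, 'origin',C-.12*x-.18*y, np.degrees(np.arctan2(-y[0],y[1])))
print('side proj of corner',proj(s,[*C,.022]),proj(s,[*C,0.0]))
hsv=cv2.cvtColor(s['frame'],cv2.COLOR_RGB2HSV); k=cv2.inRange(hsv,(5,110,80),(20,255,255)); z=np.zeros_like(k); z[170:260,245:350]=k[170:260,245:350]
c=max(cv2.findContours(z,3,1)[0],key=cv2.contourArea)[:,0]; print(c[c[:,0].argmin()],c[c[:,1].argmax()], cv2.boundingRect(c)); 
o=robot.get_obs(); print(o['position'],o['tool_rot'])
from scipy.spatial.transform import Rotation as R; print(R.from_quat(o['tool_rot']).as_matrix().round(3))
for w in ((s,245,170,350,260),): cv2.imwrite('pics/bs.png',cv2.resize(s['frame'][170:260,245:350,::-1],None,fx=5,fy=5,interpolation=2))
```

```text
knob [0.45771904 0.32800088 0.11804696] 0.0005620888194597508
disc@.088 [0.45633255 0.32838513 0.088     ] [0.45503216 0.33011683 0.084     ]
tall [0.45404007 0.09881538 0.169     ]
corner px [269.76120162 160.11576315   1.        ]
C [ 0.53553761 -0.04332649] [ 0.10614269 -0.99435091] [-0.99624954 -0.0865266 ] -0.019706803384376703
x [0.99435091 0.10614269]
goal [ 0.42736049 -0.16047045] origin [ 0.43532119 -0.23504677] 6.09300592500137
side proj of corner (np.float64(257.731175218609), np.float64(201.45138590998144)) (np.float64(257.74569092118514), np.float64(208.16155753485222))
[261 201] [314 249] (261, 199, 78, 51)
[ 0.24431421 -0.57458881  0.23567409] [ 9.79883550e-01  1.99567762e-01 -3.09215411e-05 -9.67276529e-04]
[[ 0.92   0.391 -0.   ]
 [ 0.391 -0.92   0.002]
 [ 0.    -0.002 -1.   ]]
```

View pics/bs.png

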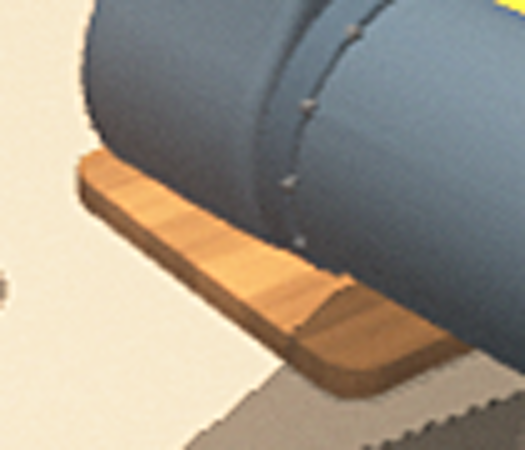

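The board rim and its rounded +y end are visible in the side view, with the corner at about (261,201), close to the reprojected (258,201). The estimate is good enough to act on. I'll go over the free space at height to the short jar, keeping the tool's world orientation.

Emit:
{"op": "move_arm", "data": {"commands": [{"hand":8.7,"travel":[2.43,-2.5,0],"twist":[0,0,0]},{"hand":8.7,"travel":[2.43,-2.5,0],"twist":[0,0,0]},{"hand":8.7,"travel":[2.43,-2.5,0],"twist":[0,0,0]},{"hand":8.7,"travel":[2.43,-2.5,0],"twist":[0,0,0]},{"hand":8.7,"travel":[2.43,-2.5,0],"twist":[0,0,0]}]}}

```text
time: 0.52
position: [0.3075, -0.4108, 0.2361]
tool_rot: [0.98, 0.199, -0.0, -0.001]
ft_force: [0.4, -0.2, 0.4]
grip_width: 0.0869
grip_force: 0.0
```

Emit:
{"op": "move_arm", "data": {"commands": [{"hand":8.7,"travel":[2.43,-2.5,0],"twist":[0,0,0]},{"hand":8.7,"travel":[2.43,-2.5,0],"twist":[0,0,0]},{"hand":8.7,"travel":[2.43,-2.5,0],"twist":[0,0,0]},{"hand":8.7,"travel":[2.43,-2.5,0],"twist":[0,0,0]},{"hand":8.7,"travel":[2.43,-2.5,0],"twist":[0,0,0]}]}}

```text
time: 0.93
position: [0.3704, -0.2483, 0.2364]
tool_rot: [0.98, 0.199, -0.0, -0.0]
ft_force: [0.7, -0.5, -0.1]
grip_width: 0.0871
grip_force: 0.0
```

Emit:
{"op": "move_arm", "data": {"commands": [{"hand":8.7,"travel":[2.43,-2.5,0],"twist":[0,0,0]},{"hand":8.7,"travel":[2.43,-2.5,0],"twist":[0,0,0]},{"hand":8.7,"travel":[2.43,-2.5,0],"twist":[0,0,0]},{"hand":8.7,"travel":[2.43,-2.5,0],"twist":[0,0,0]},{"hand":8.7,"travel":[0,0,0],"twist":[0,0,0]}]}}

```text
time: 1.35
position: [0.4209, -0.1146, 0.2363]
tool_rot: [0.979, 0.202, -0.0, -0.002]
ft_force: [0.1, -1.0, 0.2]
grip_width: 0.0868
grip_force: 0.0
```

Emit:
{"op": "move_arm", "data": {"commands": [{"hand":8.7,"travel":[1.6,-3.06,0],"twist":[0,0,0]},{"hand":8.7,"travel":[1.6,-3.06,0],"twist":[0,0,0]},{"hand":8.7,"travel":[1.6,-3.06,0],"twist":[0,0,0]},{"hand":8.7,"travel":[1.6,-3.06,0],"twist":[0,0,0]},{"hand":8.7,"travel":[1.6,-3.06,0],"twist":[0,0,0]}]}}

```text
time: 1.77
position: [0.4342, 0.0531, 0.2364]
tool_rot: [0.98, 0.199, -0.0, 0.0]
ft_force: [0.9, 1.1, -0.0]
grip_width: 0.0869
grip_force: 0.0
```

Emit:
{"op": "move_arm", "data": {"commands": [{"hand":8.7,"travel":[1.6,-3.06,0],"twist":[0,0,0]},{"hand":8.7,"travel":[1.6,-3.06,0],"twist":[0,0,0]},{"hand":8.7,"travel":[1.6,-3.06,0],"twist":[0,0,0]},{"hand":8.7,"travel":[1.6,-3.06,0],"twist":[0,0,0]},{"hand":8.7,"travel":[1.6,-3.06,0],"twist":[0,0,0]}]}}

```text
time: 2.18
position: [0.4482, 0.2254, 0.2363]
tool_rot: [0.98, 0.2, -0.0, 0.0]
ft_force: [0.1, 0.2, -0.1]
grip_width: 0.0871
grip_force: 0.0
```

Emit:
{"op": "move_arm", "data": {"commands": [{"hand":8.7,"travel":[1.6,-3.06,0],"twist":[0,0,0]},{"hand":8.7,"travel":[1.6,-3.06,0],"twist":[0,0,0]},{"hand":8.7,"travel":[0.8,-1.5,0],"twist":[0,0,0]},{"hand":8.7,"travel":[0,0,0],"twist":[0,0,0]},{"hand":8.7,"travel":[0,0,0],"twist":[0,0,0]}]}}

```text
time: 2.6
position: [0.4551, 0.31, 0.236]
tool_rot: [0.98, 0.2, -0.001, 0.0]
ft_force: [0.8, -0.2, 0.1]
grip_width: 0.0872
grip_force: 0.0
```

Run:
```python
from h import *
t=snap('top','top1'); s=snap('side','side1')
from scipy.spatial.transform import Rotation as R
o=robot.get_obs(); M=R.from_quat(o['tool_rot']).as_matrix(); print(o['position'],M.round(3),o['q'])
print('to knob, tool cm',M.T@(np.array([.4575,.328,.106])-o['position'])*100)
hsv=cv2.cvtColor(t['frame'],cv2.COLOR_RGB2HSV); k=cv2.inRange(hsv,(8,75,70),(20,255,255)); z=np.zeros_like(k); z[145:250,262:410]=k[145:250,262:410]
c=max(cv2.findContours(z,0,1)[0],key=cv2.contourArea); r=cv2.minAreaRect(c); print(r)
b=cv2.boxPoints(r); w=np.array([plane(t,*p,.022)[:2] for p in b]); print(w.round(4), 'centre',w.mean(0), [np.linalg.norm(w[i]-w[i-1]).round(3) for i in range(4)])
im=t['frame'].copy(); cv2.drawContours(im,[c],-1,(255,0,0),1); im=np.hstack([im[130:270,90:410]])
cv2.imwrite('pics/v1.png',np.vstack([cv2.resize(im,(600,262)),cv2.resize(s['frame'][150:300,60:400],(600,265))])[...,::-1])
```

```text
[0.45494137 0.30871226 0.23611593] [[ 0.921  0.39  -0.001]
 [ 0.39  -0.921 -0.001]
 [-0.002  0.001 -1.   ]] [ 3.93215322e-01  4.27646530e-01  1.62174201e+00 -6.31701344e-04
  1.09391228e+00  1.56312977e+00]
to knob, tool cm [ 1.01101048 -1.6828478  13.00896113]
((334.75341796875, 194.84852600097656), (81.90221405029297, 125.82884216308594), 84.68545532226562)
[[ 0.5361 -0.0391]
 [ 0.5769 -0.4084]
 [ 0.336  -0.4194]
 [ 0.2979 -0.0622]] centre [ 0.43675726 -0.23229628] [np.float64(0.239), np.float64(0.372), np.float64(0.241), np.float64(0.359)]
```

View pics/v1.png

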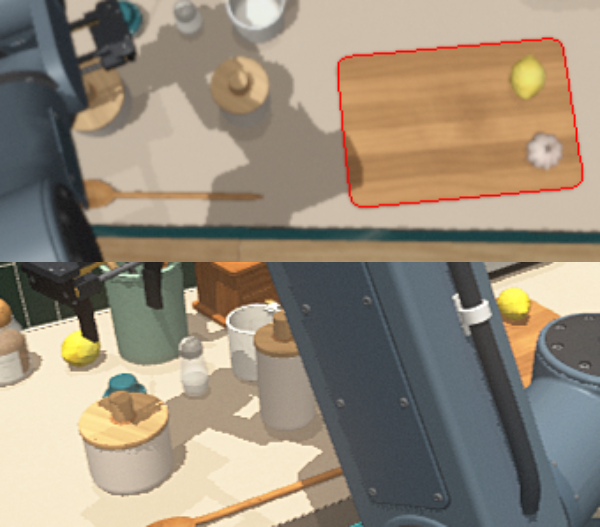

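The board outline is now complete and fits 0.24 × 0.36 m. The jars are undisturbed, and the gripper is behind the short knob in the side view. Next I align with the knob and go down.

Emit:
{"op": "move_arm", "data": {"commands": [{"hand":8.7,"travel":[1.0,-1.7,0],"twist":[0,0,0]},{"hand":7,"travel":[0,0,2.5],"twist":[0,0,0]},{"hand":6,"travel":[0,0,2.5],"twist":[0,0,0]},{"hand":6,"travel":[0,0,2],"twist":[0,0,0]},{"hand":6,"travel":[0,0,2],"twist":[0,0,0]}]}}

```text
time: 3.12
position: [0.4578, 0.3277, 0.1457]
tool_rot: [0.98, 0.199, -0.0, 0.0]
ft_force: [-0.1, 0.6, -0.2]
grip_width: 0.0678
grip_force: 0.0
```

Emit:
{"op": "move_arm", "data": {"commands": [{"hand":6,"travel":[0,0,1.0],"twist":[0,0,0]},{"hand":6,"travel":[0,0,0.8],"twist":[0,0,0]},{"hand":6,"travel":[0,0,0],"twist":[0,0,0]},{"hand":6,"travel":[0,0,0],"twist":[0,0,0]}]}}

```text
time: 3.45
position: [0.4583, 0.3291, 0.1289]
tool_rot: [0.98, 0.199, 0.0, -0.0]
ft_force: [-0.3, 0.8, -0.5]
grip_width: 0.0608
grip_force: 0.0
```

Run:
```python
from h import *
s=snap('side','side2'); o=robot.get_obs(); print(o['position'],o['ft_force'],o['grip_width'])
cv2.imwrite('pics/v2.png',cv2.resize(s['frame'][190:290,80:200,::-1],None,fx=5,fy=5,interpolation=2))
```

```text
[0.45865661 0.32945156 0.1294497 ] [ 0.20822162  0.78379726 -0.13078225] 0.06003831169717163
```

View pics/v2.png

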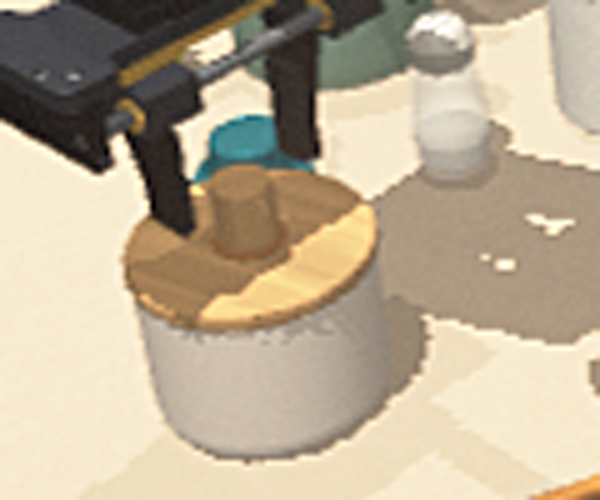

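The fingers straddle the knob symmetrically: the tips are at crop (178,225) and (302,155), and the knob is at (245,195). I go down the last bit and grip.

Emit:
{"op": "move_arm", "data": {"commands": [{"hand":6,"travel":[0,0,0.8],"twist":[0,0,0]},{"hand":5,"travel":[0,0,0.8],"twist":[0,0,0]},{"hand":4.5,"travel":[0,0,0.7],"twist":[0,0,0]},{"hand":4,"travel":[0,0,0],"twist":[0,0,0]},{"hand":3.5,"travel":[0,0,0],"twist":[0,0,0]}], "force": 15}}

```text
time: 3.92
position: [0.4573, 0.3294, 0.1049]
tool_rot: [0.98, 0.2, -0.001, 0.0]
ft_force: [0.9, 0.5, -0.5]
grip_width: 0.0414
grip_force: 0.0
```

Emit:
{"op": "move_arm", "data": {"commands": [{"hand":3.0,"travel":[0,0,0],"twist":[0,0,0]},{"hand":2.7,"travel":[0,0,0],"twist":[0,0,0]},{"hand":2.2,"travel":[0,0,0],"twist":[0,0,0]},{"hand":2.0,"travel":[0,0,0],"twist":[0,0,0]},{"hand":2.0,"travel":[0,0,0],"twist":[0,0,0]}], "force": 18}}

```text
time: 4.33
position: [0.458, 0.3296, 0.1058]
tool_rot: [0.98, 0.2, 0.0, -0.0]
ft_force: [-0.1, -0.2, 0.2]
grip_width: 0.0271
grip_force: 18.0
```

Gripped. I lift gently, straight up.

Emit:
{"op": "move_arm", "data": {"commands": [{"hand":2.0,"travel":[0,0,-0.4],"twist":[0,0,0]},{"hand":2.0,"travel":[0,0,-0.6],"twist":[0,0,0]},{"hand":2.0,"travel":[0,0,-0.8],"twist":[0,0,0]},{"hand":2.0,"travel":[0,0,-1.2],"twist":[0,0,0]},{"hand":2.0,"travel":[0,0,-2],"twist":[0,0,0]}]}}

```text
time: 4.75
position: [0.4568, 0.329, 0.1553]
tool_rot: [0.98, 0.2, -0.002, 0.0]
ft_force: [0.5, 1.4, -0.8]
grip_width: 0.0275
grip_force: 18.0
```

Emit:
{"op": "move_arm", "data": {"commands": [{"hand":2.0,"travel":[0,0,-2.5],"twist":[0,0,0]},{"hand":2.0,"travel":[0,0,-2.5],"twist":[0,0,0]},{"hand":2.0,"travel":[0,0,-2.5],"twist":[0,0,0]},{"hand":2.0,"travel":[0,0,-2],"twist":[0,0,0]},{"hand":2.0,"travel":[0,0,-1],"twist":[0,0,0]}]}}

```text
time: 5.17
position: [0.459, 0.3301, 0.2644]
tool_rot: [0.98, 0.2, 0.003, -0.001]
ft_force: [0.7, 0.6, -0.5]
grip_width: 0.0271
grip_force: 18.0
```

Run:
```python
from h import *
s=snap('side','side3'); t=snap('top','top3'); o=robot.get_obs(); print(o['position'],o['ft_force'],o['moment'],o['grip_width'],o['tool_rot'])
cv2.imwrite('pics/v3.png',np.hstack([cv2.resize(s['frame'][130:300,60:230],(390,390)),cv2.resize(t['frame'][100:250,60:210],(390,390))])[...,::-1])
```

```text
[0.4588882  0.33006264 0.26309153] [-1.26214592  0.20433404 -0.95816318] [-0.03953704 -0.0568108   0.034902  ] 0.02703639538331471 [ 9.79873582e-01  1.99600566e-01  2.64548816e-03 -6.16211459e-04]
```

View pics/v3.png

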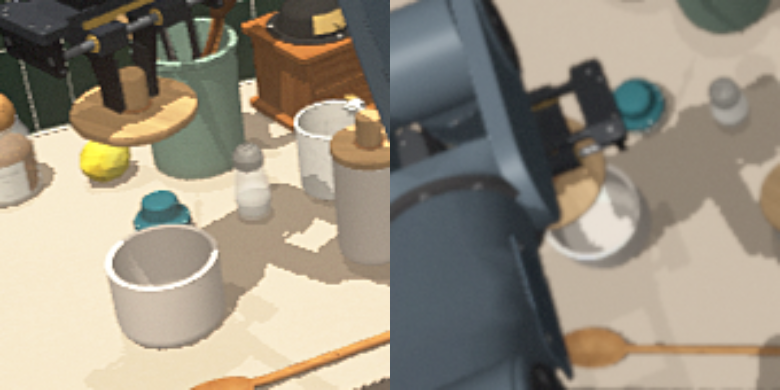

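The jar is open and standing where it was, and the lid hangs level in the grip, well above the tall lid. I carry it to the board.

Emit:
{"op": "move_arm", "data": {"commands": [{"hand":2.0,"travel":[-0.7,1.37,0],"twist":[0,0,0]},{"hand":2.0,"travel":[-1.37,2.74,0],"twist":[0,0,0]},{"hand":2.0,"travel":[-1.37,2.74,0],"twist":[0,0,0]},{"hand":2.0,"travel":[-1.37,2.74,0],"twist":[0,0,0]},{"hand":2.0,"travel":[-1.37,2.74,0],"twist":[0,0,0]}]}}

```text
time: 5.68
position: [0.4472, 0.1897, 0.2587]
tool_rot: [0.98, 0.2, -0.002, 0.0]
ft_force: [0.8, -0.1, 0.2]
grip_width: 0.0276
grip_force: 18.0
```

Emit:
{"op": "move_arm", "data": {"commands": [{"hand":2.0,"travel":[-1.37,2.74,0],"twist":[0,0,0]},{"hand":2.0,"travel":[-1.37,2.74,0],"twist":[0,0,0]},{"hand":2.0,"travel":[-1.37,2.74,0],"twist":[0,0,0]},{"hand":2.0,"travel":[-1.37,2.74,0],"twist":[0,0,0]},{"hand":2.0,"travel":[-1.37,2.74,0],"twist":[0,0,0]}]}}

```text
time: 6.1
position: [0.4375, 0.0372, 0.2589]
tool_rot: [0.98, 0.2, -0.002, -0.001]
ft_force: [0.7, 0.2, -0.2]
grip_width: 0.0278
grip_force: 18.0
```

Emit:
{"op": "move_arm", "data": {"commands": [{"hand":2.0,"travel":[-1.37,2.74,0],"twist":[0,0,0]},{"hand":2.0,"travel":[-1.37,2.74,0],"twist":[0,0,0]},{"hand":2.0,"travel":[-1.37,2.74,0],"twist":[0,0,0]},{"hand":2.0,"travel":[-1.37,2.74,0],"twist":[0,0,0]},{"hand":2.0,"travel":[-1.37,2.74,0],"twist":[0,0,0]}]}}

```text
time: 6.52
position: [0.428, -0.1151, 0.2589]
tool_rot: [0.98, 0.199, -0.002, -0.001]
ft_force: [0.6, 0.3, -0.6]
grip_width: 0.0273
grip_force: 18.0
```

Emit:
{"op": "move_arm", "data": {"commands": [{"hand":2.0,"travel":[-1.37,2.74,0],"twist":[0,0,0]},{"hand":2.0,"travel":[-0.7,1.37,0],"twist":[0,0,0]},{"hand":2.0,"travel":[0,0,0],"twist":[0,0,0]},{"hand":2.0,"travel":[0,0,0],"twist":[0,0,0]}]}}

```text
time: 6.85
position: [0.4256, -0.1599, 0.2591]
tool_rot: [0.98, 0.198, -0.001, -0.002]
ft_force: [0.5, 0.2, -0.9]
grip_width: 0.0276
grip_force: 18.0
```

Run:
```python
from h import *
from scipy.spatial.transform import Rotation as R
s=snap('side','side4'); t=snap('top','top4'); o=robot.get_obs(); M=R.from_quat(o['tool_rot']).as_matrix(); print(o['position'],o['ft_force'],o['grip_width']);print(M.round(4))
print('to goal cm',M.T@(np.array([.429,-.159,.058])-o['position'])*100, R.from_matrix(M.T@R.from_quat([.98,.199,0,0]).as_matrix()).as_rotvec(degrees=True))
cv2.imwrite('pics/v4.png',np.hstack([cv2.resize(s['frame'][90:260,180:350],(390,390)),cv2.resize(t['frame'][120:270,240:390],(390,390))])[...,::-1])
```

```text
[ 0.42599681 -0.1586045   0.25951028] [-0.30610138 -0.01710759 -0.36187852] 0.02761070607346222
[[ 0.9203  0.3911 -0.0027]
 [ 0.3911 -0.9203  0.0023]
 [-0.0016 -0.0032 -1.    ]]
to goal cm [ 0.29369673  0.21783912 20.14998667] [-0.18184431  0.09329555  0.06858844]
```

View pics/v4.png

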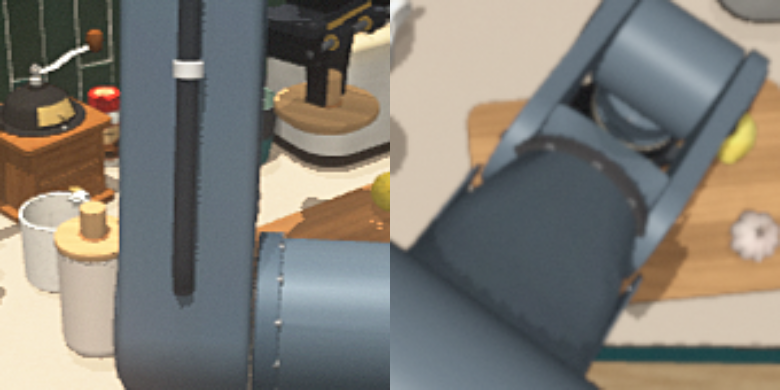

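The lid is level over the free part and the tall jar is untouched. I descend quickly at first, then in small steps.

Emit:
{"op": "move_arm", "data": {"commands": [{"hand":2.0,"travel":[0.3,0.2,1.5],"twist":[0,0,0]},{"hand":2.0,"travel":[0,0,3],"twist":[0,0,0]},{"hand":2.0,"travel":[0,0,3],"twist":[0,0,0]},{"hand":2.0,"travel":[0,0,3],"twist":[0,0,0]},{"hand":2.0,"travel":[0,0,3],"twist":[0,0,0]}]}}

```text
time: 7.37
position: [0.4306, -0.1588, 0.1246]
tool_rot: [0.98, 0.201, 0.0, -0.0]
ft_force: [0.3, 0.0, -1.3]
grip_width: 0.027
grip_force: 18.0
```

Emit:
{"op": "move_arm", "data": {"commands": [{"hand":2.0,"travel":[0,0,2.5],"twist":[0,0,0]},{"hand":2.0,"travel":[0,0,1.5],"twist":[0,0,0]},{"hand":2.0,"travel":[0,0,0.9],"twist":[0,0,0]},{"hand":2.0,"travel":[0,0,0.5],"twist":[0,0,0]},{"hand":2.0,"travel":[0,0,0],"twist":[0,0,0]}]}}

```text
time: 7.78
position: [0.4306, -0.1596, 0.071]
tool_rot: [0.98, 0.2, -0.001, -0.001]
ft_force: [0.0, -0.1, -0.9]
grip_width: 0.0277
grip_force: 18.0
```

Emit:
{"op": "move_arm", "data": {"commands": [{"hand":2.0,"travel":[0,0,0],"twist":[0,0,0]},{"hand":2.0,"travel":[0,0,0],"twist":[0,0,0]}]}}

```text
time: 7.95
position: [0.4315, -0.1606, 0.0725]
tool_rot: [0.98, 0.2, 0.001, 0.001]
ft_force: [-0.2, -0.4, -0.3]
grip_width: 0.0274
grip_force: 18.0
```

Emit:
{"op": "move_arm", "data": {"commands": [{"hand":2.0,"travel":[0,0,0.5],"twist":[0,0,0]},{"hand":2.0,"travel":[0,0,0.4],"twist":[0,0,0]},{"hand":2.0,"travel":[0,0,0.1],"twist":[0,0,0]},{"hand":2.0,"travel":[0,0,0.1],"twist":[0,0,0]},{"hand":2.0,"travel":[0,0,0],"twist":[0,0,0]}]}}

```text
time: 8.37
position: [0.4307, -0.1605, 0.0604]
tool_rot: [0.98, 0.2, -0.0, -0.0]
ft_force: [-0.1, -0.1, -0.7]
grip_width: 0.0275
grip_force: 18.0
```

Emit:
{"op": "move_arm", "data": {"commands": [{"hand":2.0,"travel":[0,0,0.1],"twist":[0,0,0]},{"hand":2.0,"travel":[0,0,0],"twist":[0,0,0]}]}}

```text
time: 8.53
position: [0.4308, -0.1605, 0.0595]
tool_rot: [0.98, 0.199, -0.0, -0.0]
ft_force: [-0.2, 0.1, -1.6]
grip_width: 0.0276
grip_force: 18.0
```

Emit:
{"op": "move_arm", "data": {"commands": [{"hand":2.0,"travel":[0,0,0.1],"twist":[0,0,0]},{"hand":2.0,"travel":[0,0,0],"twist":[0,0,0]}]}}

```text
time: 8.7
position: [0.4308, -0.1605, 0.0585]
tool_rot: [0.98, 0.2, -0.0, -0.0]
ft_force: [-0.2, 0.4, -0.3]
grip_width: 0.0275
grip_force: 18.0
```

Emit:
{"op": "move_arm", "data": {"commands": [{"hand":2.0,"travel":[0,0,0.1],"twist":[0,0,0]},{"hand":2.0,"travel":[0,0,0],"twist":[0,0,0]}]}}

```text
time: 8.87
position: [0.4308, -0.1605, 0.0574]
tool_rot: [0.98, 0.2, -0.0, -0.0]
ft_force: [0.9, -0.5, -1.0]
grip_width: 0.0274
grip_force: 18.0
```

Emit:
{"op": "move_arm", "data": {"commands": [{"hand":2.0,"travel":[0,0,0.1],"twist":[0,0,0]},{"hand":2.0,"travel":[0,0,0],"twist":[0,0,0]}]}}

```text
time: 9.03
position: [0.4308, -0.1605, 0.0572]
tool_rot: [0.98, 0.2, 0.0, 0.0]
ft_force: [0.2, 0.6, 7.2]
grip_width: 0.0273
grip_force: 18.0
```

Contact at 7 N. I release and retreat upward.

Emit:
{"op": "move_arm", "data": {"commands": [{"hand":2.6,"travel":[0,0,0],"twist":[0,0,0]},{"hand":3.2,"travel":[0,0,0],"twist":[0,0,0]},{"hand":4.2,"travel":[0,0,0],"twist":[0,0,0]},{"hand":5.5,"travel":[0,0,0],"twist":[0,0,0]},{"hand":6,"travel":[0,0,0],"twist":[0,0,0]}], "force": 5}}

```text
time: 9.45
position: [0.4308, -0.1605, 0.0565]
tool_rot: [0.98, 0.2, -0.0, -0.0]
ft_force: [-0.6, -0.8, -0.3]
grip_width: 0.0446
grip_force: 0.0
```

Emit:
{"op": "move_arm", "data": {"commands": [{"hand":6,"travel":[0,0,-0.8],"twist":[0,0,0]},{"hand":6,"travel":[0,0,-2],"twist":[0,0,0]},{"hand":6,"travel":[0,0,-3.5],"twist":[0,0,0]},{"hand":6,"travel":[0,0,-4],"twist":[0,0,0]},{"hand":6,"travel":[0,0,-4],"twist":[0,0,0]}]}}

```text
time: 9.87
position: [0.4299, -0.1599, 0.2011]
tool_rot: [0.98, 0.2, -0.001, -0.001]
ft_force: [-0.0, -0.9, 0.3]
grip_width: 0.0597
grip_force: 0.0
```

Emit:
{"op": "move_arm", "data": {"commands": [{"hand":6,"travel":[0,0,-4],"twist":[0,0,0]},{"hand":6,"travel":[-2.43,2.5,-1],"twist":[0,0,0]},{"hand":6,"travel":[-2.43,2.5,0],"twist":[0,0,0]},{"hand":6,"travel":[-2.43,2.5,0],"twist":[0,0,0]},{"hand":6,"travel":[-2.43,2.5,0],"twist":[0,0,0]}]}}

```text
time: 10.28
position: [0.3798, -0.2914, 0.2508]
tool_rot: [0.98, 0.2, 0.0, 0.001]
ft_force: [0.6, -0.5, -0.3]
grip_width: 0.0603
grip_force: 0.0
```

Emit:
{"op": "move_arm", "data": {"commands": [{"hand":6,"travel":[-2.43,2.5,0],"twist":[0,0,0]},{"hand":6,"travel":[-2.43,2.5,0],"twist":[0,0,0]},{"hand":6,"travel":[-2.43,2.5,0],"twist":[0,0,0]},{"hand":6,"travel":[-2.43,2.5,0],"twist":[0,0,0]},{"hand":6,"travel":[-2.43,2.5,0],"twist":[0,0,0]}]}}

```text
time: 10.7
position: [0.3164, -0.4542, 0.25]
tool_rot: [0.98, 0.199, 0.0, -0.0]
ft_force: [1.4, 0.1, -0.7]
grip_width: 0.0603
grip_force: 0.0
```

Emit:
{"op": "move_arm", "data": {"commands": [{"hand":6,"travel":[-2.0,2.2,0],"twist":[0,0,0]},{"hand":6,"travel":[-1,1,0],"twist":[0,0,0]},{"hand":6,"travel":[0,0,0],"twist":[0,0,0]},{"hand":6,"travel":[0,0,0],"twist":[0,0,0]},{"hand":6,"travel":[0,0,0],"twist":[0,0,0]}]}}

```text
time: 11.12
position: [0.3028, -0.4921, 0.2494]
tool_rot: [0.98, 0.2, 0.0, -0.001]
ft_force: [-0.6, 0.4, -0.0]
grip_width: 0.06
grip_force: 0.0
```

Run:
```python
from h import *
s=snap('side','side5'); t=snap('top','top5'); o=robot.get_obs(); print(o['position'],o['ft_force'],o['time'])
cv2.imwrite('pics/v5.png',np.hstack([cv2.resize(s['frame'][130:300,60:380],(400,212)),cv2.resize(t['frame'][120:290,90:410],(400,212))])[...,::-1])
```

```text
[ 0.3031022  -0.49220571  0.24957576] [0.11744878 0.35269109 0.68704149] 11.2167
```

View pics/v5.png

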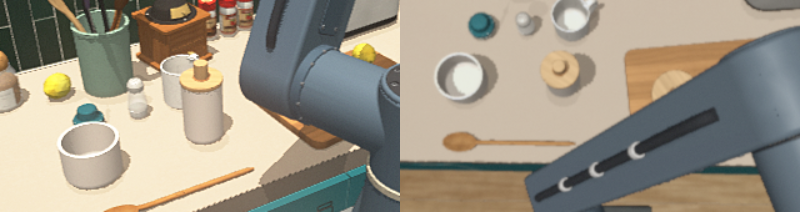

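The jar is open where it stood and the tall jar still has its lid. The short lid lies on the board at about (672,88) in the picture, partly behind the arm. I hand in.

```bash
python3 -c "
from rig import robot
print(robot.hand_in())"
```

```text
the job is handed in; nothing more can be done
None
```

The short jar is open where it stood, its lid was set down on the free part of the board (the arm partly hid it in the last picture), the tall jar still has its lid, and the job was handed in at about 11 s.

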